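# Let one tin out of the gravity-feed tin rack

## Task

Get one of the flat tins out of the sloping tin rack: press the black pad of its rocker all the way down and keep it down until the front tin has rolled under the lifted gate and come to rest in the tray, then let the pad rise fully again so that the next tin rolls down and settles behind the closed gate. Only the pad is pushed: do not touch the gate or the tins in the rack, do not lift anything, and leave the things round the rack where they are.

Things in the scene. Friction and masses are not known exactly. Their poses are not given: they have to be found in the camera images.
- tin_rack: Wooden gravity-feed rack, 370 mm long, 78 mm wide over the axle nuts, fixed. Origin on the worktop under the gate; x along the lane to its higher rear end, y across, z up. Reaches from x = -151 mm (end stop of the tray) to +222 mm; lane slopes 0.12 rad down to -x; back board up to z = 123 mm. The rocker's axle lies at x = -26, z = 167 mm between two steel cheeks that reach z = 179 mm.
- rocker (a joint): Steel rocker lever on the axle above the front tin. 0 = gate down, pad up; grows as the pad is pressed, to the stop at 0.62 rad (pad down, gate clear). The gate lets a tin pass at about 0.50. A spring returns it: the pad takes about 4 N at first, 6 N at the stop. While the pad is down a wire stop on the rocker holds back the second tin.
- pad (a point): Centre of the top face of the rocker's pad, a ribbed black plastic plate 46 x 46 x 9 mm at the rocker's rear end. Pad up: about 218 mm above the worktop, tilted 0.31 rad (higher towards the rear). Going fully down it sinks about 50 mm, drifts about 16 mm towards the rear (+x of the rack), and ends tilted 0.31 rad the other way. Nothing stands above it.
- gate_edge (a point): Middle of the rolled lower edge of the steel gate: a plate 42 mm wide, 73 mm tall, 3 mm thick, hanging from the front end of the rocker in front of the front tin. Not to be touched.
- gate_seat (a point): Point of the rack where the centre of a tin lies when it rests against the closed gate, 79 mm above the worktop.
- tray_seat (a point): Point of the rack where the centre of a tin lies when it rests in the tray against the end stop, 67 mm above the worktop and 97 mm in front (-x of the rack) of gate_seat.
- tin1_centre (a point): Centre of the front tin: flat round tin, 86 mm in diameter, 40 mm thick, 0.23 kg, standing on its rim in the 46 mm wide lane and able to roll. It starts against the gate.
- tin2_centre (a point): Centre of the second, equal tin, which starts behind and touching the front one.
- tin3_centre (a point): Centre of the third, equal tin, behind the second.
- tin1: The front tin; origin at the middle of the flat face that looks to +y of the rack.
- tin2: The second tin, likewise.
- tin3: The third tin, likewise.
- spare_tin: Bystander: a like tin, 86 x 86 x 40 mm, lying flat on the worktop beside the rack; origin at the centre of its underside.
- lemon: Bystander: lemon, 78 x 55 x 56 mm, in front of the tray's end; origin at its underside.
- mug: Bystander: striped mug, 86 x 116 x 90 mm, on the far side of the rack; origin at the centre of its underside.
- table_fork: Bystander: fork, 204 x 28 x 18 mm, lying along the robot's side of the rack; origin at its underside.
Not all that is in view belongs to the job. What is shaped like the tin2 but blue is not meant.

How it is judged:
On the way:
1. the pad is held down (rocker above 0.4 rad) while the front tin lies at rest in the tray (centre within 12 mm of tray_seat) (value of joint rocker above 0.4 rad and distance between tin1_centre and tray_seat below 0.012 m and linear speed of tin1 below 0.03 m/s), for 0.3 s.
At the end, for the whole second after the job is handed in: The first tin rests in the tray (centre within 12 mm of tray_seat), the pad is up again (rocker below 0.05 rad), the second tin rests against the closed gate (within 12 mm of gate_seat) with the third behind it (centres less than 95 mm apart), and the tins are still (under 30 mm/s) (value of joint rocker below 0.05 rad and distance between tin1_centre and tray_seat below 0.012 m and distance between tin2_centre and gate_seat below 0.012 m and distance between tin3_centre and tin2_centre below 0.095 m and linear speed of each of tin1, tin2, tin3 below 0.03 m/s); the robot touches nothing.
It fails at once if the second tin passes the gate (x of tin2_centre in the frame of tin_rack below -0.075 m).
It fails at once if a tin of the rack is touched (contact force between any of the fingers, the arm and tin1 above 1 N or contact force between any of the fingers, the arm and tin2 above 1 N or contact force between any of the fingers, the arm and tin3 above 1 N).
It fails at once if the gate is touched by the robot (contact force between any of the fingers, the arm and rocker_c0 above 1 N or contact force between any of the fingers, the arm and rocker_c1 above 1 N).
It fails at once if a tin of the rack is lifted out of the lane (z of any of tin1_centre, tin2_centre, tin3_centre in the frame of tin_rack above 0.125 m).
It fails at once if a bystander is moved by more than 15 mm (distance of any of spare_tin, lemon, mug, table_fork from where it was at the start of the episode above 0.015 m).
It also fails if it takes over 38 s, if anything falls off the work surface, if the arm or the gripper's body presses on something with over 40 N, if the wrist force passes 120 N, or if a joint passes its speed limit or range.

## Robot

A 6-joint arm with a two-finger parallel gripper is mounted at the origin on a cart in front of the work surface, level with it; the furniture and walls round the work are solid. World frame = base frame: x ahead of the robot, y to its left, z up, the work surface at z = 0. Lengths are in m, angles in rad, forces in N, time in s.
With the tool pointing down it reaches from about 0.325 to 0.775 m from the base axis. Payload 5.5 kg.
Tool frame: the origin (TCP) lies between the finger pads; the fingertips stand 8 mm ahead of it and the grasp point (between the pads) lies 11 mm behind it (tcp_to_tips is the distance from the TCP to the fingertips, in m); z points along the fingers, y is the direction in which the jaws open and shut (so a half turn about z gives the same grasp; the last joint's range is limited). The gripper opens to 88 mm and grips with 3 to 60 N. Pads are 20 mm wide; open, the fingers measure 115 mm over their backs; the gripper's body (75 mm by 178 mm) begins 61 mm behind the grasp point.
Start: joints at [1.218, 0.091, 1.231, -0, 1.82, -0.057], TCP at [0.175, 0.574, 0.231] pointing down, gripper open.
Joint ranges: [-2.87, 2.87], [-0.86, 2.18], [0.17, 2.46], [-1.51, 4.65], [0.06, 2.69], [-2.65, 2.65]. Speed limits (rad/s): [2.57, 2.57, 3.01, 3.14, 3.14, 3.14].

## Interface

Orientations are given as a unit quaternion [w, x, y, z].
In Python, from bench import * gives the robot as it stands. Calls block until the motion is done:
- move_to(position, orientation): joint-space move of the TCP to a pose.
- move_l(position, speed=0.15, orientation=None): straight line of the TCP; orientation=None keeps the orientation; speed is the mean speed in m/s.
- movej(angles): joint-space move.
- gripper_open() and close(): open the fingers fully, or close them until they stop; the grip force is fixed at half the most.
- hold(seconds).
- inverse_kinematics(position, orientation): joint angles nearest the present ones, or None.
- state(): the state.
- get_image(name): name is "scene" or "top" or "wrist"; returns a dict with "frame" (420x560x3 uint8, blue, green, red), "depth" (420x560 float32, m along the optical axis (not along the pixel's ray), 0 where there is no reading), "camera_matrix" (3x3 intrinsics, pixels), "k1" (the pictures are not rectified: a ray, as slopes to the right and down, at radius r is drawn at 1 + k1 r^2 times it, then the intrinsics apply), "view" (4x4, takes a point from world to camera coordinates). Camera axes: x right, y up, looking along -z (the intrinsics and any distortion apply to the point x, -y, -z); pixel columns grow to the right and rows downward; lengths in m; the calibration is good to about 2 mm. A picture is of the moment at which its call begins.
A pose or a line that the arm cannot do raises IKError and nothing moves.
- job_done(): hands the job in, once; it reports no verdict.
The state is a dict: "time": time; "joint_pos": joint angles; "dq": joint speeds; "joint_torque": joint torques, N m; "ee_pos": TCP position; "ee_rot": TCP orientation; "ft_force": force on the tool from outside, world axes, zero at the start; "moment": the same for the moment, N m; "finger_gap": finger opening in m.
Only numpy, scipy, OpenCV 4.12 (cv2) and the standard library are available. Lean on these libraries where they do the work, as an engineer would, in place of code of your own. Each camera call takes 0.05 s, during which the arm holds its last target.

## Working session

There is one attempt and no reset: what is moved stays moved. The work goes in short steps, each a Python script; the robot and the scene stay as the last script left them, time stands still between calls to the robot, and variables do not carry over. Pictures are saved under pics/ and viewed, and the job is handed in when it is done.

```bash
ls; mkdir -p pics
cat > h.py <<'E'
from bench import *
import numpy as np, cv2, pickle
def snap(n,tag):
    d=get_image(n); pickle.dump(d,open(f'pics/{tag}.pkl','wb')); cv2.imwrite(f'pics/{tag}.png',d['frame']); return d
def load(tag): return pickle.load(open(f'pics/{tag}.pkl','rb'))
def ray(d,u,v):
    K=np.array(d['camera_matrix'],float)
    p=cv2.undistortPoints(np.array([[[u,v]]],float),K,np.array([d['k1'],0,0,0],float))[0,0]
    V=np.array(d['view']);R=V[:3,:3];c=-R.T@V[:3,3]
    return c,R.T@np.array([p[0],-p[1],-1.0])
def px(d,u,v,r=1):
    z=d['depth'][v-r:v+r+1,u-r:u+r+1];z=z[z>0];z=np.median(z) if len(z) else np.nan
    c,w=ray(d,u,v);return c+w*z
def tri(obs):
    A=np.zeros((3,3));b=np.zeros(3)
    for d,u,v in obs:
        c,w=ray(d,u,v);w=w/np.linalg.norm(w);P=np.eye(3)-np.outer(w,w);A+=P;b+=P@c
    return np.linalg.solve(A,b)
E
python3 - <<'E'
from h import *
s=state();print(s)
for n in('scene','top','wrist'):
    d=snap(n,n+'0');print(n,d['k1'],d['camera_matrix'][0],np.round(d['view'],3).tolist())
E
```

```text
pics
{'time': 0.0, 'joint_pos': array([ 1.21829610e+00,  9.18436983e-02,  1.23186922e+00, -1.30325256e-05,
        1.81979130e+00, -5.67018666e-02]), 'dq': array([ 0.00198757,  0.0013339 ,  0.00064254, -0.0012643 , -0.00057124,
       -0.00064322]), 'joint_torque': array([ 1.08808290e-03, -4.46460915e+01, -4.06442785e+01,  6.99377269e-02,
        2.95118045e-02, -1.50076107e-04]), 'ee_pos': array([0.17481311, 0.57367885, 0.22952535]), 'ee_rot': array([-1.88007530e-04,  1.47362089e-01,  9.89082151e-01, -9.37130464e-04]), 'ft_force': array([0.30981887, 0.04151   , 0.40198603]), 'moment': array([-0.04259321, -0.00157546, -0.02285228]), 'finger_gap': 0.08766245165558896}
scene -0.02277809552028581 [444.64054734   0.         282.31365092] [[0.58, -0.814, 0.012, -0.306], [0.553, 0.405, 0.728, -0.421], [-0.598, -0.416, 0.685, -0.851], [0.0, 0.0, 0.0, 1.0]]
top -0.028525259826387067 [507.16001628   0.         281.97301377] [[-0.194, -0.981, 0.002, 0.135], [0.953, -0.189, 0.236, -0.552], [-0.231, 0.048, 0.972, -1.311], [0.0, 0.0, 0.0, 1.0]]
wrist -0.01590375432155524 [330.25822411   0.         276.77139115] [[0.292, 0.957, -0.001, -0.599], [-0.919, 0.28, -0.276, 0.033], [-0.264, 0.081, 0.961, -0.39], [0.0, 0.0, 0.0, 1.0]]
```

View pics/scene0.png

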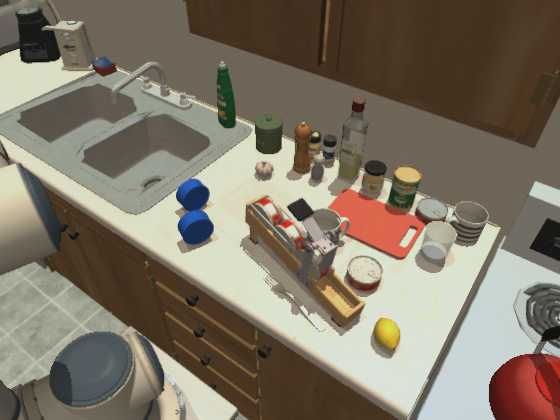

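View pics/top0.png

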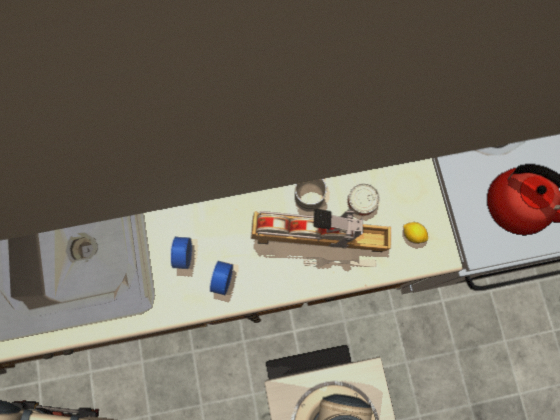

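View pics/wrist0.png

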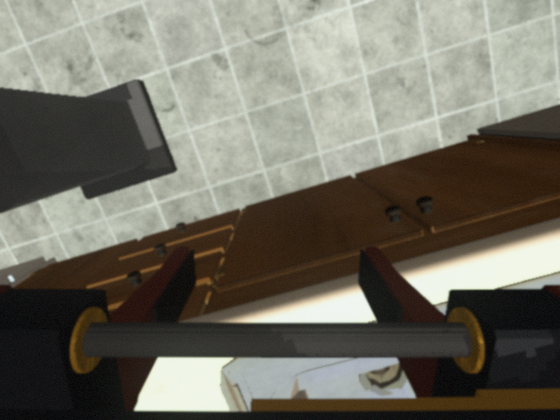

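The rack lies at about (300,255) in the scene view and (320,230) in the top view. The black pad is at about (300,209) and (322,218). Next I'll look at enlarged crops.

Run:
```python
from h import *
a=load('scene0')['frame'][180:330,230:380];b=load('top0')['frame'][180:280,240:400]
cv2.imwrite('pics/c1.png',cv2.resize(a,(600,600),interpolation=2))
cv2.imwrite('pics/c2.png',cv2.resize(b,(800,500),interpolation=2))
```

```text
(no output)
```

View pics/c1.png

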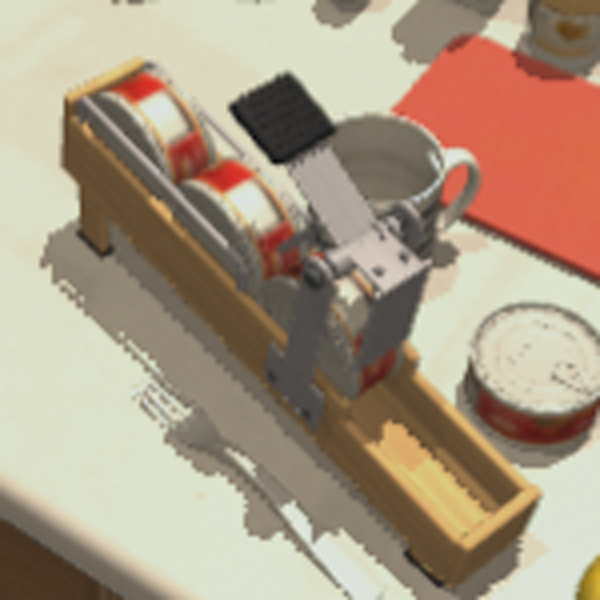

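View pics/c2.png

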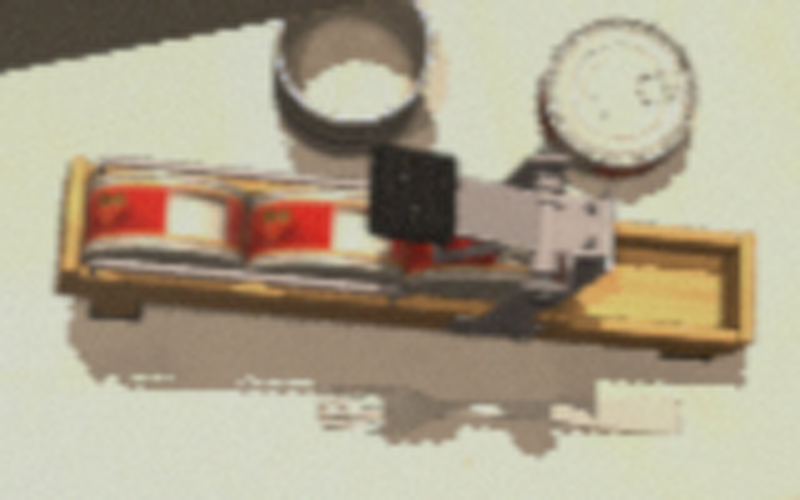

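Run:
```python
from h import *
s=load('scene0');t=load('top0')
S=lambda x,y:(s,230+x/4,180+y/4)
T=lambda x,y:(t,240+x/5,180+y/5)
P=[]
for n,a,b in(('rn',(230,107),(372,233)),('rf',(288,73),(370,147)),('ff',(336,130),(457,153)),('fn',(282,164),(455,243))):
    p=tri([S(*a),T(*b)]);P.append(p);print(n,p.round(4))
print(np.mean(P,0))
print('ctr tri',tri([S(284,118),T(413,193)]))
print('depth',px(s,301,209),px(t,323,219))
# tray end corners & rear
for n,a in(('trayend near',(745,340)),('trayend far',(752,235)),('rear far',(78,160)),('rear near',(58,293))):
    d,u,v=T(*a);print(n,px(d,int(u),int(v)).round(4))
for n,a in(('trayend near',(466,545)),('trayend far',(538,492)),('rear far',(150,65)),('rear near',(68,100))):
    d,u,v=S(*a);print(n,px(d,int(u),int(v)).round(4))
```

```text
rn [ 0.4877 -0.0379  0.222 ]
rf [ 0.5304 -0.0467  0.2202]
ff [ 0.5209 -0.0877  0.2073]
fn [ 0.4783 -0.0781  0.2089]
[ 0.50431401 -0.0625923   0.21458971]
ctr tri [ 0.50478097 -0.06231652  0.21418622]
depth [ 0.50376559 -0.06393345  0.21777645] [ 0.50231709 -0.06199579  0.21701272]
trayend near [ 0.4243 -0.2418  0.0501]
trayend far [ 0.4797 -0.2578  0.0533]
rear far [0.5753 0.0955 0.1214]
rear near [0.5228 0.1195 0.0559]
trayend near [ 0.4278 -0.2411  0.0527]
trayend far [ 0.4808 -0.2572  0.0529]
rear far [0.5678 0.0788 0.1333]
rear near [0.5224 0.1083 0.1199]
```

Only one thing in the scene is a black ribbed plate: the pad at scene (301,209), top (323,219). The nearest look-alikes are the dark mug interior at top (311,192) and the grey rocker plate at top (348,226). The measured pad centre is about (0.504, -0.062, 0.217), with its edge 0.043 m along the rack, 14 mm tilt over its length and 46 mm sides, which matches the text. I'll close the gripper, move above the pad and check it again with the wrist camera.

```bash
cat >> h.py <<'E'
from scipy.spatial.transform import Rotation as Rn
D=np.array([.255,.967,0]);D/=np.linalg.norm(D)
def quat(sgn=1):
    z=np.array([0,0,-1.]);y=sgn*np.array([D[1],-D[0],0]);x=np.cross(y,z)
    q=Rn.from_matrix(np.c_[x,y,z]).as_quat();return [q[3],q[0],q[1],q[2]]
PAD=np.array([.504,-.0625,.217])
E
python3 - <<'E'
from h import *
for s in(1,-1): print(s,inverse_kinematics(list(PAD+[0,0,.11]),quat(s)))
close()
p=state()['ee_pos'];move_l([p[0],p[1],.32],speed=.2)
s=min((1,-1),key=lambda s:abs(inverse_kinematics(list(PAD+[0,0,.11]),quat(s))[5]))
print(s)
move_to(list(PAD-0.06*D+[0,0,.11]),quat(s))
st=state();print(st['time'],st['ee_pos'],st['joint_pos'],st['ft_force'],st['finger_gap'])
snap('wrist','w1');snap('scene','s1');snap('top','t1')
E
```

```text
1 [-1.90375708e-01 -1.13819665e-01  1.26152271e+00 -4.44089210e-16
  1.99388961e+00  6.74569644e-02]
-1 NoneTraceback (most recent call last):
  File "<stdin>", line 5, in <module>
  File "<stdin>", line 5, in <lambda>
TypeError: 'NoneType' object is not subscriptable
```

Run:
```python
from h import *
move_to(list(PAD+[0,0,.11]),quat(1))
st=state();print(st['time'],st['ee_pos'],st['joint_pos'],st['ft_force'],st['finger_gap'])
snap('wrist','w1');snap('scene','s1')
```

```text
4.6333 [ 0.50413821 -0.06180616  0.32699164] [-1.89107792e-01 -1.13702021e-01  1.26142937e+00  2.08651733e-04
  1.99386224e+00  6.74245200e-02] [-0.25911099 -0.18697521  0.65228137] 0.0005856980813452728
```

View pics/w1.png

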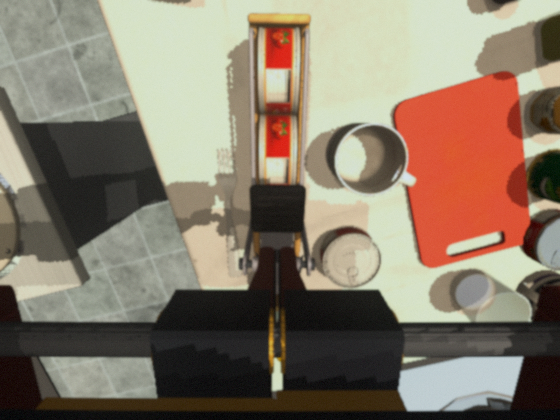

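View pics/s1.png

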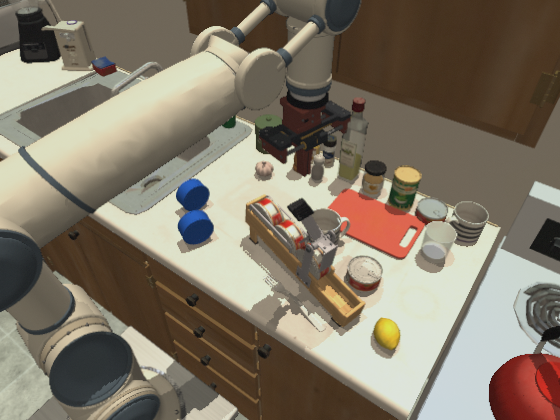

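The wrist view shows the pad at pixels (250–305, 185–232), and the rack runs straight down the picture, so the yaw is right. The fingertips show at (277,250). The scene view shows the closed gripper above the pad.

Run:
```python
from h import *
w=load('w1');s=load('scene0');t=load('top0')
print(px(w,277,207,2))
for n,a,b,c in(('rn',(252,185),(287.5,206.7),(314.4,226.6)),('rf',(302,185),(302,198.2),(314,209.4)),('ff',(305,232),(314,212.5),(331.4,210.6)),('fn',(250,232),(300.5,221),(331,228.6))):
    print(n,tri([(w,)+a,(s,)+b,(t,)+c]).round(4),tri([(w,)+a,(s,)+b]).round(4))
```

```text
[ 0.50512255 -0.05609971  0.21914268]
rn [ 0.4896 -0.0359  0.2187] [ 0.4911 -0.0347  0.218 ]
rf [ 0.5302 -0.0455  0.2195] [ 0.5308 -0.0455  0.2194]
ff [ 0.5217 -0.0876  0.2064] [ 0.5221 -0.0873  0.2062]
fn [ 0.4775 -0.0769  0.2087] [ 0.4778 -0.0769  0.2087]
```

```bash
cat >> h.py <<'E'
C=np.array([.505,-.0615,.218])
def tcp(th,extra=0):
    r=np.array([.069,.051]);c,s=np.cos(th),np.sin(th)
    x=r[0]*c+r[1]*s;z=-r[0]*s+r[1]*c
    p=C+(x-r[0])*D; p[2]=C[2]+z-r[1]+.010*abs(np.sin(.31-th))+.008+extra
    return list(p)
E
python3 - <<'E'
from h import *
move_l(tcp(0,.012),speed=.15)
print(state()['ft_force'])
for th in(0,.1,.2,.3,.4,.5,.56,.60,.62):
    move_l(tcp(th),speed=.06);s=state();print(th,round(s['time'],2),s['ee_pos'].round(4),s['ft_force'].round(2))
    if s['ft_force'][2]>25:break
snap('scene','s2');snap('wrist','w2');print(state()['time'])
E
python3 -c "
from h import *
a=load('s2')['frame'][150:330,230:410];cv2.imwrite('pics/s2c.png',cv2.resize(a,(600,600),interpolation=2))"
```

```text
[ 0.84006436  0.42058797 -0.23720529]
0 5.81 [ 0.5049 -0.0615  0.2288] [-0.72 -0.13  0.09]
0.1 6.12 [ 0.5062 -0.0566  0.2206] [-0.3  -0.3  -0.59]
0.2 6.42 [ 0.5071 -0.0527  0.2117] [-0.9  -0.72  0.63]
0.3 6.73 [ 0.5079 -0.0497  0.2028] [-0.36 -0.23  0.84]
0.4 7.02 [ 0.5086 -0.0474  0.1957] [-0.29 -0.99 -0.82]
0.5 7.29 [ 0.5091 -0.0459  0.1886] [-0.27 -0.61  0.51]
0.56 7.54 [ 0.5093 -0.0454  0.1843] [0.12 0.72 5.12]
0.6 7.79 [ 0.5094 -0.0451  0.1814] [-0.29  0.51  4.71]
0.62 8.04 [ 0.5094 -0.045   0.18  ] [-0.55  1.05  5.3 ]
8.1417
```

View pics/s2c.png

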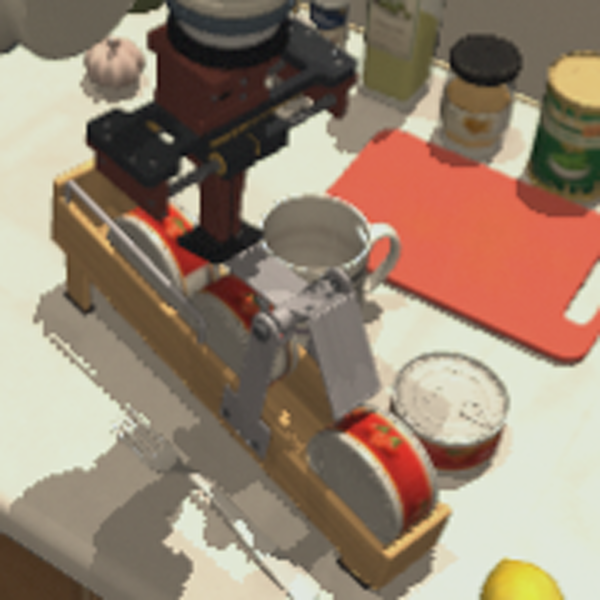

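The gate at crop (345,355) is lifted and the front tin lies in the tray at crop (375,470). I'll press on to the stop and hold there.

Run:
```python
from h import *
for e in(-.002,-.004,-.006,-.008):
    move_l(tcp(.62,e),speed=.02);s=state();f=s['ft_force'][2];print(e,round(s['time'],2),s['ee_pos'].round(4),s['ft_force'].round(2))
    if f>12:break
hold(1.0);s=state();print(s['time'],s['ft_force'].round(2))
snap('scene','s3');hold(.4);snap('scene','s4')
a=load('s3')['frame'].astype(int);b=load('s4')['frame'].astype(int);print(np.abs(a-b)[150:330,230:410].mean())
a=load('s4')['frame'][150:330,230:410];cv2.imwrite('pics/s4c.png',cv2.resize(a,(600,600),interpolation=2))
# tray end check
```

```text
-0.002 8.39 [ 0.5094 -0.0449  0.1782] [-0.23  2.08  6.02]
-0.004 8.64 [ 0.5095 -0.045   0.1778] [-2.63  2.83 11.85]
-0.006 8.89 [ 0.5096 -0.045   0.1775] [-5.13  2.85 18.72]
9.8917 [-5.9   3.11 19.39]
0.5822942386831276
```

View pics/s4c.png

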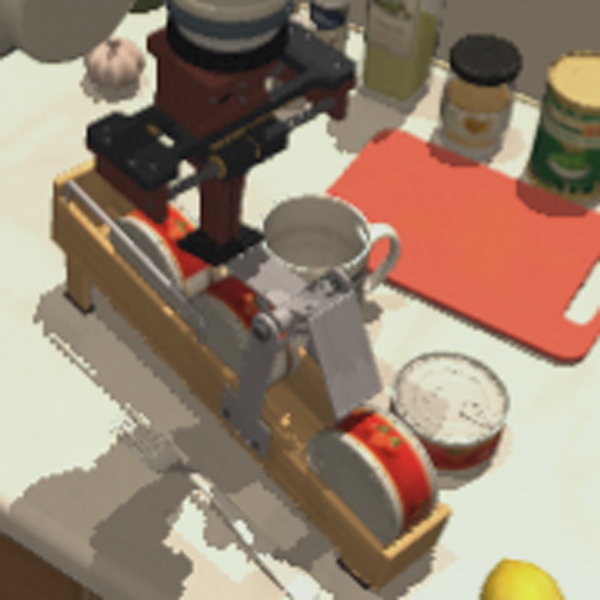

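The force rise shows the stop has been reached, and the tin is at rest in the tray. Now I'll release the pad back along its arc.

Run:
```python
from h import *
for th in(.45,.2,0):
    move_l(tcp(th),speed=.15);s=state();print(th,round(s['time'],2),s['ft_force'].round(2))
move_l(tcp(0,.11),speed=.15)
hold(1.0);snap('scene','s5');hold(.5);snap('scene','s6');snap('wrist','w6');snap('top','t6')
print(state()['time'],state()['ft_force'])
a=load('s5')['frame'].astype(int);b=load('s6')['frame'].astype(int);print(np.abs(a-b)[150:330,230:410].mean())
a=load('s6')['frame'][150:330,230:410];cv2.imwrite('pics/s6c.png',cv2.resize(a,(600,600),interpolation=2))
w=load('w6');print('pad',px(w,277,207,2))
# change of pad region / bystanders vs start
A=load('scene0')['frame'];B=load('s6')['frame']
for n,(u,v) in dict(pad=(301,209),lemon=(387,334),spare=(365,272),fork=(300,302)).items():
    T=A[v-12:v+13,u-12:u+13];W=B[v-24:v+25,u-24:u+25];r=cv2.matchTemplate(W,T,5);m=cv2.minMaxLoc(r);print(n,m[1],np.array(m[3])-12)
```

```text
0.45 10.67 [-0.74  2.01  4.99]
0.2 10.96 [-2.12 -0.88 12.67]
0 11.23 [-0.37  0.78  0.1 ]
13.8167 [ 3.74575787e-01  2.33693600e-04 -2.98427130e-02]
0.5613374485596708
pad [ 0.50511303 -0.05925096  0.21766007]
pad 0.9737906455993652 [0 0]
lemon 0.9996529221534729 [0 0]
spare 0.8872240781784058 [0 0]
fork 0.7200706005096436 [0 0]
```

View pics/s6c.png

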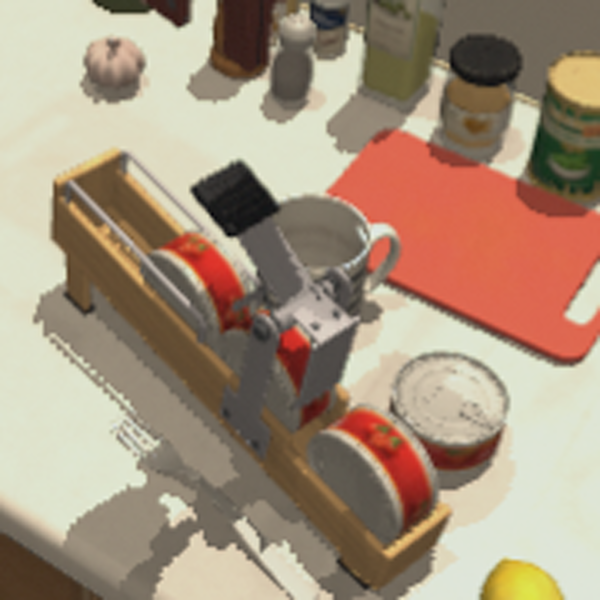

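View pics/w6.png

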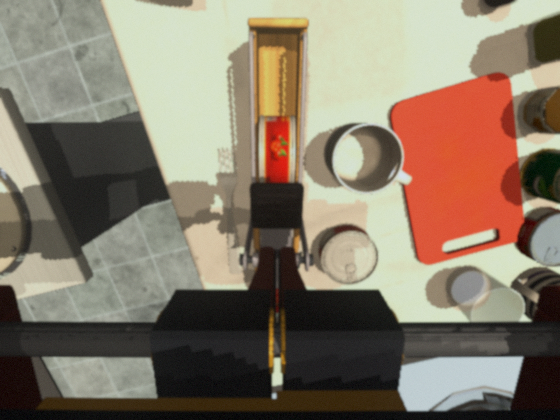

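The pad is fully up, with its centre at crop (235,198), the same pixels as at the start. The gate at (330,355) is closed. Tin 2 is behind the gate at (300,370), tin 3 touches it at (205,285), and tin 1 is in the tray at (375,470). The wrist view agrees: the rear slot is empty at (279,75) and tin 3 is at (277,150).

```bash
python3 -c "
from h import *
job_done();print(state()['time'])"
```

```text
the job is handed in; nothing more can be done
the job is handed in; nothing more can be done
```

The job is handed in. The front tin is out of the rack and at rest in the tray, and the next tin sits behind the closed gate. The last clock reading before hand-in was about 13.8 s.

I closed the gripper and pressed the pad along its arc until the vertical wrist force rose from about 6 N to 19 N, which marked the stop. I held it there for over a second while the first tin lay in the tray, then let the pad rise and backed the arm about 110 mm clear.

**Last checks:**
- **Pad:** it is back at its starting pixels, at a height of 0.218 m.
- **Tins:** tin 1 is in the tray, tin 2 is against the gate and tin 3 is touching tin 2. I judged these places by eye in the pictures and did not measure them against the 12 mm limits. Two pictures 0.5 s apart showed no movement.
- **Things round the rack:** the lemon, spare tin and fork showed no shift. The fork and spare-tin matches were weaker (0.72 and 0.89), probably because of the arm's shadow. I checked the mug only by eye, and it looked unmoved.
- **Force readings:** wrist force stayed near zero until about 0.5 rad on the way down, although about 4 N was expected from the start, and I did not find out why. On the way up it briefly read 12.7 N. Neither affected the result I saw.

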